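Set the pipe wrench to the tube mark

TASK

The big pipe wrench clamped in the bench vice is open too wide for our tube. With a fingertip, roll its knurled adjusting nut to close the jaw to the tube mark: the one line that runs right across the jaw's shank should end up level with the edge of the collar that the shank slides into. Touch only the nut: do not push the hook jaw along, leave the things lying around where they are, and take the hand away when it is set.

Things in the scene. Friction and masses are not known exactly. Their poses are not given: they have to be found in the camera images.
- vise: blue bench vice, bolted down; its 125 mm jaws grip the wrench's handle, jaw tops 163 mm above the bench. Origin: at bench level midway between the jaws; x along its screw, away from the tommy bar (-x is the robot's side); y along its jaws, z up.
- pipe_wrench: 620 mm pipe wrench, aluminium handle and head, held level and rigid. Origin: middle of the knurled nut, 150 mm above the bench; axes as the vice's: y along the nut's axis and the shank towards the handle's end, -y to the jaws. Handle (38 mm wide) parallel to y at x = -46 mm. Head beside the nut: from x = -27 mm, top 14 mm above the origin. Nothing stands above the nut.
- nut: knurled steel adjusting nut: wheel 44 mm in diameter, 24 mm long, level axis along the wrench's y; origin in its middle, top 172 mm above the bench; its x and z axes turn with it. Friction about 0.035 N m; stays where left. Rolling its top to the wrench's -x side (tommy bar side) closes the jaw, to +x opens it. One turn moves the jaw 8 mm: 17 mm at the rim per mm of jaw.
- hook_jaw: steel hook jaw; its shank (22 mm wide, 24 mm thick) slides along the wrench's y through collar and nut, +y to close, driven by the nut only. Black scale lines every 10 mm on its top face, all short (7 mm) but the tube mark, which runs right across. Axes as the wrench's; its origin meets the wrench's when the tube mark is at the collar's edge.
- tube_mark (a point): middle of the tube mark (full-width black line, 2.4 mm broad) on the top face of the jaw's shank, 162 mm above the bench. At the start 4 to 12 mm outside the collar, on the jaw side. With the mark at the collar's edge the jaws are 50 mm apart.
- collar_edge (a point): middle of the collar's edge on the jaw side, where the shank goes in, at the height of the shank's top face; axes as the wrench's, 40 mm along -y from the nut's middle. The collar is 60 mm wide in x, 26 mm long in y; its top is 164 mm above the bench, 8 mm below the nut's top. Set right, the tube mark lies here.
- tube_offcut: upright aluminium tube offcut, 48 mm diameter, 100 mm tall; not part of the job. Origin: centre of its underside.
- half_coupler: aluminium half coupler (tube clamp) lying on its side, about 110 x 75 x 30 mm; not part of the job. Origin: in its middle at bench level.
- tape_roll: grey roll of tape lying flat, 112 mm diameter, 48 mm tall; not part of the job. Origin: centre of its underside.
- spray_can: white spray can standing, 52 mm diameter, 150 mm tall; not part of the job. Origin: centre of its underside.
- spanner: steel open-ended spanner lying flat, 190 mm long; not part of the job. Origin: centre of its underside.
- cone_coupler: aluminium conical truss coupler standing, 49 mm diameter, 85 mm tall; not part of the job. Origin: centre of its underside.
- shackle: steel bow shackle lying flat, about 75 x 75 x 19 mm; not part of the job. Origin: in its middle at bench level.

How it is judged:
By the outcome, as a careful person would: the job done as asked, in the order asked, and still so for the second after the job is handed in, with the robot touching nothing.
It also fails if it takes over 72 s, if anything falls off the work surface, if the arm or the gripper's body presses on something with over 40 N, if the wrist force passes 120 N, or if a joint passes its speed limit or range.

ROBOT

A 6-joint arm with a two-finger parallel gripper is mounted at the origin on the work surface. World frame = base frame: x ahead of the robot, y to its left, z up, the work surface at z = 0. Lengths are in m, angles in rad, forces in N, time in s.
With the tool pointing down it reaches from about 0.3 to 0.75 m from the base axis. Payload 8.5 kg.
Tool frame: the origin (TCP) lies midway between the tips of the shut fingers; the grasp point (between the pads) lies 19 mm behind it; z points along the fingers, y is the direction in which the jaws open and shut (so a half turn about z gives the same grasp; the last joint's range is limited). The gripper opens to 85 mm and grips with 20 to 120 N. Pads are 22 mm wide; open, the fingers measure 114 mm over their backs; the gripper's body (76 mm by 85 mm) begins 54 mm behind the grasp point. The pads swing forward as they close: fully open they stand 13 mm farther back than shut.
Start: joints at [-0.215, 0.381, 1.297, -0, 1.464, -0.215], TCP at [0.55, 0, 0.231] pointing down, gripper open.
Joint ranges: [-3.11, 3.11], [-0.89, 2.33], [0.22, 2.48], [-1.42, 4.56], [0.17, 2.85], [-2.88, 2.88]. Speed limits (rad/s): [2.39, 2.39, 3.14, 3.14, 3.14, 3.14].

INTERFACE

Orientations are given as a rotation vector (axis times angle).
In Python, from workcell import manip, imaging, finish_job, get_time_s, get_q, get_joint_velocities, get_tau, get_position, get_orientation, get_contact_force, get_ft_torque, get_gripper_width gives the robot as it stands. Calls block until the motion is done:
- manip.goto(position, orientation): joint-space move of the TCP to a pose.
- manip.move_l(position, ori=None, rate=0.15, f_stop=None): straight line of the TCP; ori=None keeps the orientation; rate is the mean speed in m/s. With f_stop (N) it stops when the force on the tool has changed by that much, and returns True; else False.
- manip.movej(angles): joint-space move.
- manip.move_gripper(opening): finger opening in m; the grip force is fixed at half the most; returns when the fingers have stopped.
- manip.wait(seconds).
- manip.ik(position, orientation): joint angles nearest the present ones, or None.
- imaging.grab_frame(name): name is "scene" or "side" or "wrist"; returns the picture (384x512x3 uint8, red, green, blue); there is no depth.
- imaging.camera_info(name): a dict with "fov_y" (degrees; the focal length in pixels is half the picture's height over the tangent of half this angle, whatever the lens; pixels are square), "cx", "cy" (the principal point, pixels), "world_to_cam" (4x4, takes a point from world to camera coordinates). Camera axes: x right, y down, z forward; pixel columns grow to the right and rows downward; lengths in m; the calibration is good to about 2 mm. A picture is of the moment at which its call begins: read the wrist's pose just before it. camera_info takes no time and is no camera call; for the wrist camera it gives the pose at the moment of the call.
A pose or a line that the arm cannot do raises manip.PlanningError and nothing moves.
- finish_job(): hands the job in, once; it reports no verdict.
Readings, each from a call of its own:
- get_time_s(): time.
- get_q(): joint angles.
- get_joint_velocities(): joint speeds.
- get_tau(): joint torques, N m.
- get_position(): TCP position.
- get_orientation(): TCP orientation.
- get_contact_force(): force on the tool from outside, world axes, zero at the start.
- get_ft_torque(): the same for the moment, N m.
- get_gripper_width(): finger opening in m.
Only numpy, scipy, OpenCV 4.12 (cv2) and the standard library are available. Lean on these libraries where they do the work, as an engineer would, in place of code of your own. Each camera call takes 0.05 s, during which the arm holds its last target. There are 200 camera calls.

## Working session

There is one attempt and no reset: what is moved stays moved. The work goes in short steps, each a Python script; the robot and the scene stay as the last script left them, time stands still between calls to the robot, and variables do not carry over. Pictures are saved under pics/ and viewed, about 8 in all and at most 12, crops included, and the job is handed in when it is done.

```bash
mkdir -p pics; ls
python3 - <<'E'
from workcell import *
import cv2,numpy as np
ims=[]
for n in ("scene","side"):
    im=imaging.grab_frame(n); ims.append(im); c=imaging.camera_info(n); print(n,c["fov_y"],c["cx"],c["cy"],np.round(c["world_to_cam"],4).tolist(), {k for k in c})
cv2.imwrite("pics/a.png",cv2.resize(np.vstack(ims)[...,::-1],None,fx=0.78,fy=0.78,interpolation=cv2.INTER_AREA) if 0 else ims[0][...,::-1])
cv2.imwrite("pics/b.png",ims[1][...,::-1])
print(get_time_s(),get_orientation())
E
```

```text
pics
scene 54.31883885906523 257.31913310377075 194.21410543365806 [[-0.6947, 0.7192, -0.0125, 0.3997], [0.6192, 0.5892, -0.5191, -0.2758], [-0.3659, -0.3684, -0.8546, 1.3941], [0.0, 0.0, 0.0, 1.0]] {'cx', 'fov_y', 'cy', 'world_to_cam'}
side 47.561351525755995 250.57578602719482 196.20411682874106 [[0.7622, -0.6472, -0.0153, -0.4308], [-0.4279, -0.4859, -0.7621, 0.3186], [0.4858, 0.5874, -0.6473, 0.8707], [0.0, 0.0, 0.0, 1.0]] {'cx', 'fov_y', 'cy', 'world_to_cam'}
0.1 [-2.22063005e+00 -2.22066312e+00  1.09219620e-03]
```

View pics/a.png

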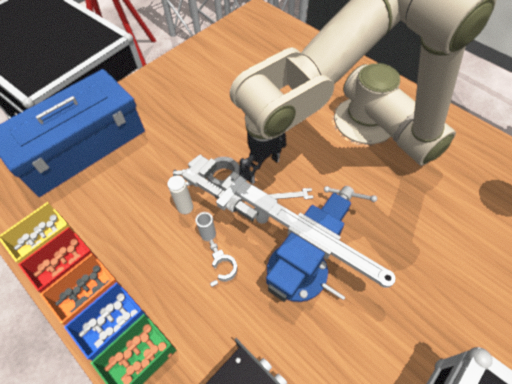

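View pics/b.png

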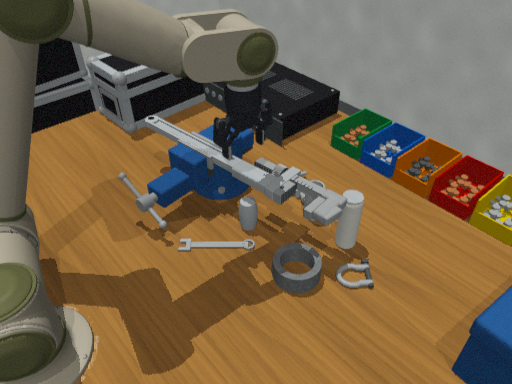

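The scene view shows the wrench running from its jaws at about (195,165) to the handle end at (388,278). In the side view the head is around (285,180). I'll take the wrist view and compute positions.

```bash
cat > h.py <<'E'
from workcell import *
import cv2,numpy as np
def cam(n):
    c=imaging.camera_info(n); f=192/np.tan(np.radians(c["fov_y"]/2)); return f,c["cx"],c["cy"],np.array(c["world_to_cam"])
def back(n,uv,z,c=None):
    f,cx,cy,T=c or cam(n); R,t=T[:3,:3],T[:3,3]; o=-R.T@t
    d=R.T@np.array([(uv[0]-cx)/f,(uv[1]-cy)/f,1]); return o+d*(z-o[2])/d[2]
def proj(n,p,c=None):
    f,cx,cy,T=c or cam(n); q=T[:3,:3]@np.array(p)+T[:3,3]; return np.array([f*q[0]/q[2]+cx,f*q[1]/q[2]+cy])
E
python3 - <<'E'
from h import *
for n,uv in (("scene",(388,278)),("scene",(238,195)),("scene",(195,165)),("side",(152,120)),("side",(287,180)),("side",(320,210))): print(n,uv,back(n,uv,.16).round(3))
c=cam("wrist"); T=c[3]; print("wrist f",c[:3],"cam pos",(-T[:3,:3].T@T[:3,3]).round(3),T[:3,:3].round(2).tolist())
w=imaging.grab_frame("wrist")
s=imaging.grab_frame("side")[140:240,220:370]
s=cv2.resize(s,(576,384),interpolation=cv2.INTER_CUBIC)
cv2.imwrite("pics/c.png",cv2.resize(np.vstack([w,cv2.resize(s,(512,341))])[...,::-1],None,fx=.82,fy=.82))
E
```

```text
scene (388, 278) [0.528 0.402 0.16 ]
scene (238, 195) [ 0.615 -0.034  0.16 ]
scene (195, 165) [ 0.63  -0.199  0.16 ]
side (152, 120) [0.528 0.391 0.16 ]
side (287, 180) [ 0.625 -0.067  0.16 ]
side (320, 210) [ 0.605 -0.19   0.16 ]
wrist f (np.float64(271.8279747478333), 256.20626558100366, 191.28328758148456) cam pos [0.551 0.078 0.373] [[1.0, 0.0, -0.0], [0.0, -0.95, 0.3], [-0.0, -0.3, -0.95]]
```

View pics/c.png

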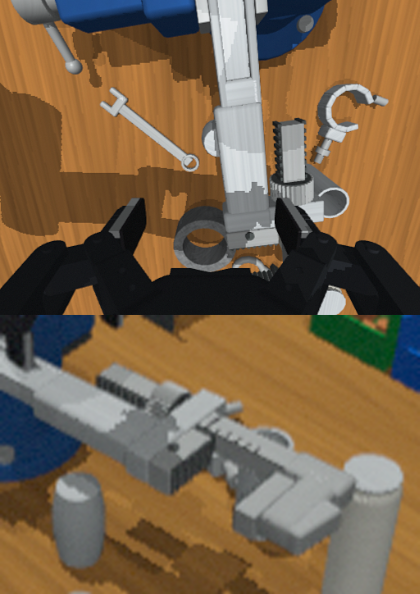

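The wrist picture shows the nut at about (356,228) in full-size pixels. The threaded end of the shank is above it and the handle is at (290,120). Next I'll move to a close look with the camera over the nut and the tool turned 90°, so the camera sits on the +x side.

```bash
cat >> h.py <<'E'
from scipy.spatial.transform import Rotation as Ro
def ori(psi): # tool x along wrench x, tool z down
    c,s=np.cos(psi),np.sin(psi); return Ro.from_matrix(np.array([[c,s,0],[s,-c,0],[0,0,-1]])).as_rotvec()
E
python3 - <<'E'
from h import *
n=back("wrist",(356,222),.172); a=back("wrist",(279,0),.164); b=back("wrist",(297,200),.164)
print(n,a,b); d=a-b; psi=np.arctan2(-d[0],d[1]); print(psi)
E=ori(psi); x=np.array([np.cos(psi),np.sin(psi),0])
manip.move_gripper(0.0)
yv=np.array([-np.sin(psi),np.cos(psi),0])
p=n-.085*x-.03*yv; p[2]=.231
manip.goto(p,E)
p[2]=.19; manip.move_l(p)
print(get_position(),get_q().round(3) if hasattr(get_q(),'round') else get_q(),get_time_s())
c=cam("wrist");T=c[3];print((-T[:3,:3].T@T[:3,3]).round(3))
w=imaging.grab_frame("wrist"); cv2.imwrite("pics/d0.png",w[...,::-1]); np.savez("d.npz",f=c[0],cx=c[1],cy=c[2],T=T)
cv2.imwrite("pics/d.png",cv2.resize(w[...,::-1],(800,600),interpolation=cv2.INTER_CUBIC))
E
```

```text
[ 0.63149445 -0.01212965  0.172     ] [0.56608697 0.14373789 0.164     ] [0.58436217 0.0038227  0.164     ]
0.12988095058965007
[ 0.55125334 -0.0528216   0.19032787] [-0.309  0.42   1.357 -0.     1.364  1.131] 2.6167
[ 0.63  -0.043  0.333]
```

View pics/d.png

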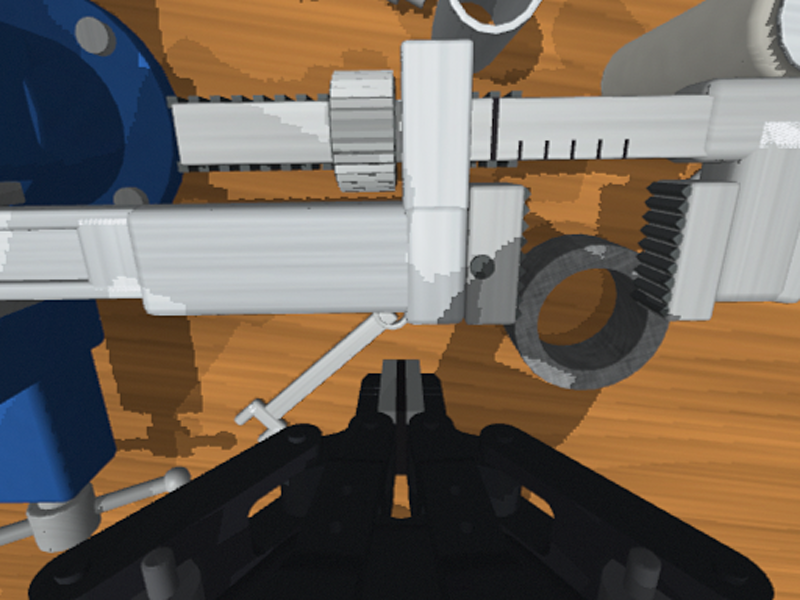

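The nut fills columns 331–395 and rows 71–190 of the 800×600 view. The tube mark is at column 495 (rows 96–160), and the collar's edge is at column 472. The shut tip shows as a small pad pair at (402,385).

```bash
cat >> h.py <<'E'
def load(fn="d.npz"):
    d=np.load(fn); return float(d["f"]),float(d["cx"]),float(d["cy"]),d["T"]
E
python3 - <<'E'
from h import *
c=load(); k=512/800
B=lambda u,v,z:back("",(u*k,v*k),z,c)
for nm,a in dict(nutL=(331,125,.172),nutR=(395,125,.172),nuttop=(362,71,.150),nutbot=(362,190,.150),shTL=(480,98,.162),shTR=(705,95,.162),shBL=(480,161,.162),shBR=(700,158,.162),thL=(175,102,.162),thLb=(180,166,.162),mark=(495,128,.162),col=(472,128,.164),colT=(437,41,.164),headU=(400,207,.164),headUl=(140,207,.164)).items(): print(nm,B(*a).round(4))
im=cv2.imread("pics/d0.png",0)
# profiles along column dir at shank rows
for r in (70,76,84,92,98): print(r,im[r,296:326].tolist())
E
```

```text
nutL [ 0.6392 -0.0168  0.172 ]
nutR [ 0.6422 -0.039   0.172 ]
nuttop [ 0.6614 -0.0235  0.15  ]
nutbot [ 0.6171 -0.0281  0.15  ]
shTL [ 0.6561 -0.0685  0.162 ]
shTR [ 0.6678 -0.1499  0.162 ]
shBL [ 0.6345 -0.0726  0.162 ]
shBR [ 0.6465 -0.1556  0.162 ]
thL [0.6402 0.0423 0.162 ]
thLb [0.6177 0.041  0.162 ]
mark [ 0.6468 -0.076   0.162 ]
col [ 0.6455 -0.0672  0.164 ]
colT [ 0.6717 -0.05    0.164 ]
headU [ 0.6136 -0.0445  0.164 ]
headUl [0.6004 0.0559 0.164 ]
70 [218, 217, 215, 202, 167, 152, 187, 212, 209, 208, 208, 207, 207, 208, 208, 207, 208, 211, 188, 58, 36, 37, 49, 135, 215, 208, 206, 206, 205, 206]
76 [217, 217, 214, 194, 158, 150, 210, 206, 206, 206, 206, 205, 205, 205, 206, 205, 206, 209, 185, 19, 37, 35, 97, 183, 208, 205, 204, 205, 204, 205]
84 [218, 218, 215, 187, 148, 140, 208, 203, 202, 202, 203, 202, 203, 202, 202, 202, 204, 197, 145, 32, 38, 33, 120, 211, 204, 202, 203, 202, 202, 202]
92 [217, 218, 210, 179, 155, 166, 213, 211, 210, 211, 211, 210, 210, 210, 210, 210, 213, 190, 58, 35, 36, 74, 159, 216, 210, 209, 209, 208, 208, 208]
98 [219, 218, 206, 172, 154, 176, 206, 203, 203, 205, 205, 204, 204, 203, 204, 206, 210, 185, 22, 37, 35, 95, 183, 209, 205, 205, 205, 204, 205, 205]
```

```bash
cat >> h.py <<'E'
psi=.144; E=ori(psi); X=np.array([np.cos(psi),np.sin(psi),0]); Y=np.array([-np.sin(psi),np.cos(psi),0]); Z=np.array([0,0,1.])
N=np.array([.639,-.028,.150])
def at(x,y,z): return N+x*X+y*Y+z*Z   # z above nut axis
def stroke(x0,x1,fs=8,extra=0.0,rate=.06):
    manip.move_l(at(x0,0,.030),E,rate=.25)
    hit=manip.move_l(at(x0,0,.015),E,rate=.03,f_stop=fs)
    z=get_position()[2]-N[2]; f0=get_contact_force()
    manip.move_l(at(x0,0,z-extra),E,rate=.03) if extra else None
    out=[hit,round(z,4),np.round(f0,1)]
    for x in np.linspace(x0,x1,4)[1:]:
        manip.move_l(at(x,0,z-extra),E,rate=rate); out.append(np.round(get_contact_force(),1))
    manip.move_l(at(x1,0,.032),E,rate=.2)
    return out
def snap(name):
    c=cam("wrist"); w=imaging.grab_frame("wrist"); cv2.imwrite(name+"0.png",w[...,::-1]); np.savez(name+".npz",f=c[0],cx=c[1],cy=c[2],T=c[3]); return w,c
E
python3 - <<'E'
from h import *
manip.move_l(get_position()+.03*Z,E)
manip.goto(at(.010,0,.06),E)
for o in stroke(.010,-.011): print(o)
print(get_time_s())
w,c=snap("pics/e")
print(proj("",at(0,-.04,.012),c))
cv2.imwrite("pics/e.png",w[...,::-1])
E
```

```text
True
0.0215
[ 2.3 -0.3  4. ]
[-1.4  0.5  5.2]
[-1.1  0.7  7.1]
[-2.7  0.7  6.1]
5.2417
[318.10204602 215.98582752]
```

View pics/e.png

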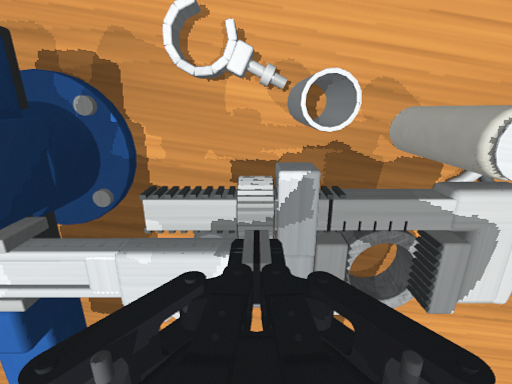

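The mark is at column 331 and the collar's edge at about column 319, with the nut at (257,200). The view stays clear while stroking, so I'll measure by rectified profiles.

```bash
cat >> h.py <<'E'
def rect(im,c,z,xs,ys):
    uv=np.array([[proj("",at(x,y,z),c) for y in ys] for x in xs],np.float32)
    return cv2.remap(im,uv[...,0],uv[...,1],cv2.INTER_LINEAR).astype(float)
YS=np.arange(-.066,-.030,.00025)
def mark(im,c,xs=(.002,.004,.006,.008)):
    """y (mm, nut frame) of dark tube-mark centre per row at shank top"""
    g=cv2.cvtColor(im,cv2.COLOR_RGB2GRAY); P=rect(g,c,.012,xs,YS); r=[]
    for p in P:
        w=np.clip(1-p/np.median(p)-.25,0,None); 
        i=np.argmax(np.convolve(w,np.ones(9),"same")); s=slice(max(i-8,0),i+9)
        r.append(1e3*(w[s]@YS[s])/max(w[s].sum(),1e-6))
    return np.round(r,2)
E
python3 - <<'E'
from h import *
for n in ("d","e"):
    c=load(n+".npz" if n=="d" else "pics/e.npz"); im=cv2.imread(f"pics/{n}0.png")[...,::-1].copy()
    print(n,mark(im,c))
    g=cv2.cvtColor(im,cv2.COLOR_RGB2GRAY)
    ys=np.arange(-.052,-.034,.0005)
    for x in (.004,.018,.024): print(x,rect(g,c,.014,(x,),ys)[0].astype(int).tolist())
E
```

```text
d [-48.24 -48.11 -48.16 -48.22]
0.004 [204, 205, 205, 206, 209, 189, 136, 72, 36, 37, 33, 162, 204, 208, 206, 206, 207, 206, 206, 206, 206, 206, 206, 206, 208, 207, 155, 157, 183, 206, 216, 218, 218, 220, 221, 221]
0.018 [63, 63, 62, 66, 76, 78, 78, 76, 76, 76, 77, 77, 73, 70, 75, 77, 77, 77, 78, 76, 75, 78, 82, 82, 82, 86, 102, 152, 186, 209, 216, 217, 218, 221, 223, 222]
0.024 [80, 80, 81, 81, 82, 82, 82, 82, 82, 83, 82, 79, 76, 75, 75, 75, 74, 74, 74, 73, 73, 73, 72, 73, 72, 66, 109, 159, 189, 208, 217, 218, 219, 220, 221, 222]
e [-47.17 -47.28 -47.24 -47.2 ]
0.004 [142, 142, 142, 142, 143, 142, 144, 134, 103, 56, 34, 26, 42, 91, 129, 141, 143, 142, 142, 142, 142, 142, 142, 142, 142, 133, 130, 141, 151, 157, 161, 153, 133, 125, 125, 126]
0.018 [42, 40, 41, 42, 40, 39, 36, 35, 38, 49, 76, 84, 78, 64, 47, 41, 41, 41, 41, 40, 37, 36, 40, 51, 68, 81, 98, 125, 148, 160, 163, 150, 135, 127, 126, 127]
0.024 [81, 80, 80, 80, 81, 80, 81, 82, 83, 85, 84, 84, 83, 83, 82, 82, 81, 81, 80, 81, 81, 79, 92, 99, 101, 99, 96, 131, 149, 159, 163, 164, 164, 168, 150, 133]
```

The stroke works: 1.0 mm of closing, with forces under 8 N. About 8 mm remain, so I'll repeat with a check after each stroke.

Run:
```python
from h import *
m=-47.2
for i in range(8):
    o=stroke(.010,-.011)
    w,c=snap("pics/f"); r=mark(w,c); m=np.median(r)
    print(i,o[:2],[v.tolist() for v in o[2::3]],r,round(get_time_s(),2))
    if m>-40.9 or np.ptp(r)>.6: break
```

```text
0 [True, np.float64(0.0216)] [[2.3, 1.1, 4.8], [-2.5, -0.7, 6.6]] [-46.23 -46.27 -46.17 -46.3 ] 7.03
1 [True, np.float64(0.0216)] [[3.1, 0.4, 3.8], [-3.0, 0.3, 5.9]] [-45.23 -45.36 -45.27 -45.27] 8.76
2 [True, np.float64(0.0216)] [[2.1, 1.2, 4.1], [-2.5, 0.2, 6.3]] [-44.3  -44.28 -44.2  -44.31] 10.49
3 [True, np.float64(0.0216)] [[2.0, 0.4, 3.9], [-2.5, -0.4, 6.3]] [-43.32 -43.34 -43.3  -43.26] 12.22
4 [True, np.float64(0.0216)] [[1.2, 0.3, 5.0], [-2.1, -0.2, 6.3]] [-42.32 -42.29 -42.28 -42.33] 13.96
5 [True, np.float64(0.0216)] [[2.0, 1.2, 4.5], [-2.6, 1.1, 5.8]] [-41.31 -41.33 -41.41 -41.34] 15.69
6 [True, np.float64(0.0216)] [[2.1, 0.5, 4.3], [-2.8, 0.9, 5.3]] [-40.47 -40.4  -40.38 -40.4 ] 17.43
```

```bash
cat >> h.py <<'E'
def look(name):
    manip.move_l(at(-.011,0,.05),E,rate=.25); manip.move_l(at(-.082,-.04,.05),E,rate=.25); manip.move_l(at(-.082,-.04,.025),E,rate=.15); manip.wait(.2)
    w,c=snap(name); T=c[3]; cp=-T[:3,:3].T@T[:3,3]-N; print("cam xyz",(cp@X).round(4),(cp@Y).round(4),cp[2].round(4),"mark",mark(w,c),get_time_s())
    g=cv2.cvtColor(w,cv2.COLOR_RGB2GRAY); ys=np.arange(-.046,-.034,.0005)
    for x in (-.008,.004,.008,.018,.024): print(x,rect(g,c,.012,(x,),ys)[0].astype(int).tolist())
    u,v=proj("",at(0,-.04,.012),c).astype(int); k=w[max(v-40,0):v+40,u-50:u+50]
    cv2.imwrite(name+".png",cv2.resize(k[...,::-1],None,fx=7,fy=7,interpolation=cv2.INTER_CUBIC)); print("crop origin",u-50,max(v-40,0))
E
python3 - <<'E'
from h import *
look("pics/g")
E
```

```text
cam xyz -0.0026 -0.0399 0.168 mark [-40.28 -40.27 -40.28 -40.27] 18.7167
-0.008 [192, 192, 192, 192, 188, 183, 182, 185, 177, 105, 36, 37, 37, 57, 101, 139, 163, 181, 187, 187, 189, 190, 192, 192]
0.004 [191, 192, 192, 192, 192, 192, 192, 195, 195, 116, 50, 47, 46, 65, 118, 161, 188, 207, 215, 216, 217, 218, 220, 220]
0.008 [194, 194, 194, 194, 194, 194, 194, 196, 200, 120, 48, 47, 46, 65, 118, 162, 188, 206, 215, 217, 217, 219, 221, 221]
0.018 [112, 112, 112, 112, 112, 112, 113, 114, 114, 114, 114, 114, 114, 102, 126, 162, 188, 207, 215, 217, 218, 220, 221, 221]
0.024 [71, 71, 71, 71, 73, 81, 92, 118, 126, 125, 126, 124, 125, 105, 127, 161, 187, 207, 216, 218, 219, 220, 221, 222]
crop origin 206 59
```

View pics/g.png

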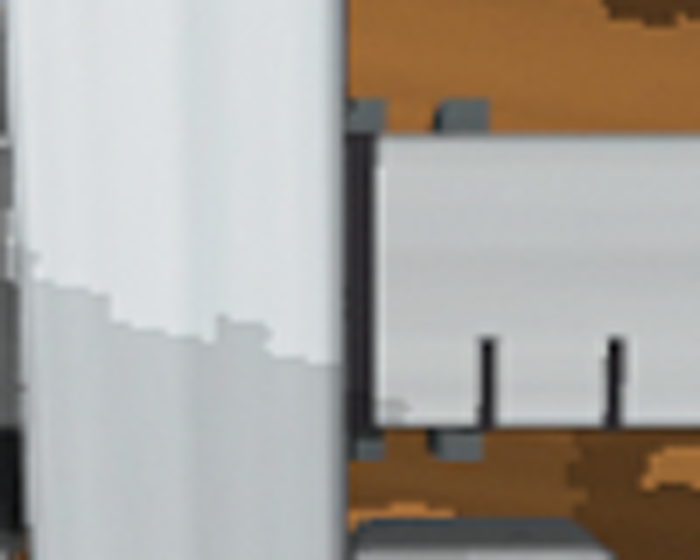

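The close view shows the mark's outer edge at column 376 and the collar's edge at column 347 of the crop. About 2.05 mm of the 2.4 mm line is visible, so the mark's centre is still about 0.8 mm outside. One shorter stroke next, then another look.

Run:
```python
from h import *
manip.move_l(at(-.082,-.04,.05),E); manip.move_l(at(.008,0,.05),E,rate=.25)
o=stroke(.008,-.0095); print(o[:3],o[-1])
look("pics/h")
```

```text
[True, np.float64(0.0218), array([1.5, 0.8, 4.1])] [-1.3  0.2  4.5]
cam xyz -0.0026 -0.0399 0.168 mark [-39.93 -39.92 -39.92 -39.91] 22.5083
-0.008 [193, 192, 192, 192, 187, 182, 181, 181, 183, 184, 120, 55, 37, 56, 100, 139, 163, 181, 186, 187, 189, 190, 191, 191]
0.004 [192, 192, 191, 191, 191, 192, 192, 191, 192, 199, 136, 68, 47, 58, 113, 161, 189, 207, 214, 216, 217, 218, 220, 220]
0.008 [194, 194, 193, 193, 194, 193, 194, 194, 196, 201, 137, 70, 47, 57, 113, 161, 187, 205, 214, 216, 217, 218, 221, 221]
0.018 [112, 112, 111, 112, 111, 111, 113, 113, 113, 113, 113, 114, 114, 98, 123, 160, 187, 206, 215, 216, 218, 220, 221, 221]
0.024 [70, 71, 70, 70, 74, 81, 94, 119, 125, 125, 125, 124, 125, 105, 127, 161, 187, 207, 216, 217, 218, 220, 221, 222]
crop origin 206 59
```

View pics/h.png

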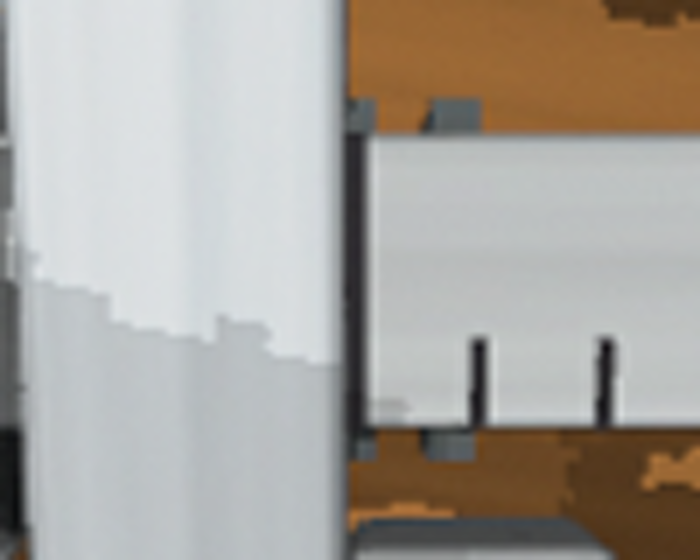

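Run:
```python
from h import *
for n in ("g","h"):
    c=load(f"pics/{n}.npz"); im=cv2.imread(f"pics/{n}0.png")[...,::-1].copy(); g=cv2.cvtColor(im,cv2.COLOR_RGB2GRAY)
    t=[]
    for y0 in (-50,-60,-70,-80):
        y0+= .2
        ys=np.arange(y0-3,y0+3,.1)*1e-3
        p=rect(g,c,.012,(-.007,-.0085),ys).mean(0); w=np.clip(np.median(p)*.8-p,0,None); t.append(1e3*(w@ys)/max(w.sum(),1e-6))
    print(n,np.round(t,2),"mark=",np.polyfit([1,2,3,4],t,1).round(2), "cm/px", np.linalg.norm(proj("",at(0,-.04,.012),c)-proj("",at(0,-.05,.012),c)))
    ys=np.arange(-.0412,-.0370,.0003); print((ys*1e3).round(1).tolist())
    for x in (.004,.016,.020,.026): print(x,rect(im,c,.013,(x,),ys)[0].astype(int).T.tolist() if 0 else cv2.remap(im,*[np.array([[proj("",at(x,y,.013),c)[k] for y in ys]],np.float32) for k in (0,1)],cv2.INTER_LINEAR)[0][:,[0,2]].T.tolist())
```

```text
g [-50.49 -60.48 -70.44 -80.43] mark= [ -9.98 -40.51] cm/px 18.373045973171923
[-41.2, -40.9, -40.6, -40.3, -40.0, -39.7, -39.4, -39.1, -38.8, -38.5, -38.2, -37.9, -37.6, -37.3, -37.0]
0.004 [[78, 45, 48, 50, 48, 56, 71, 104, 142, 159, 175, 191, 202, 208, 211], [80, 47, 49, 51, 50, 58, 74, 108, 147, 165, 182, 198, 210, 216, 219]]
0.016 [[154, 154, 154, 155, 156, 142, 113, 121, 137, 157, 174, 187, 198, 207, 210], [53, 53, 53, 53, 51, 61, 81, 113, 147, 166, 182, 196, 208, 217, 220]]
0.02 [[151, 151, 152, 152, 154, 139, 109, 119, 138, 157, 174, 188, 199, 208, 210], [52, 52, 51, 51, 49, 58, 75, 110, 148, 165, 182, 197, 209, 218, 220]]
0.026 [[73, 73, 113, 150, 173, 163, 125, 127, 137, 156, 174, 188, 199, 209, 211], [79, 80, 74, 68, 62, 66, 78, 112, 148, 166, 182, 197, 209, 219, 220]]
h [-49.74 -59.69 -69.67 -79.7 ] mark= [ -9.99 -39.73] cm/px 18.37305915603475
[-41.2, -40.9, -40.6, -40.3, -40.0, -39.7, -39.4, -39.1, -38.8, -38.5, -38.2, -37.9, -37.6, -37.3, -37.0]
0.004 [[160, 121, 82, 55, 49, 52, 62, 98, 141, 159, 176, 190, 201, 208, 211], [163, 123, 84, 57, 50, 53, 63, 100, 145, 164, 182, 198, 209, 216, 219]]
0.016 [[154, 154, 154, 154, 156, 141, 113, 122, 137, 157, 174, 188, 199, 208, 210], [54, 54, 53, 52, 51, 61, 81, 114, 148, 166, 183, 198, 208, 217, 219]]
0.02 [[151, 151, 152, 153, 155, 139, 109, 119, 137, 156, 174, 187, 198, 208, 210], [52, 52, 52, 51, 49, 58, 76, 111, 149, 166, 182, 196, 207, 217, 219]]
0.026 [[73, 72, 112, 150, 174, 164, 125, 126, 137, 156, 174, 188, 199, 209, 211], [79, 79, 74, 68, 62, 66, 77, 112, 148, 166, 183, 196, 208, 219, 220]]
```

Extrapolating the 10 mm ticks puts the mark's centre at -39.73 mm, against about -39.65 mm for the collar's edge. Half of the line (about 1.2 mm) is still visible, so it is set. I'll retract, check once more and hand in.

Run:
```python
from h import *
manip.move_l(at(-.082,-.04,.12),E); manip.wait(.5)
w,c=snap("pics/z"); s=imaging.grab_frame("side"); cv2.imwrite("pics/s.png",s[...,::-1]); b=cv2.imread("pics/b.png")[...,::-1]
print(np.round(get_contact_force(),1),get_time_s())
finish_job()
```

```text
[ 0.1 -0.2  0.4] 23.8917
the job is handed in; nothing more can be done
```

View pics/s.png

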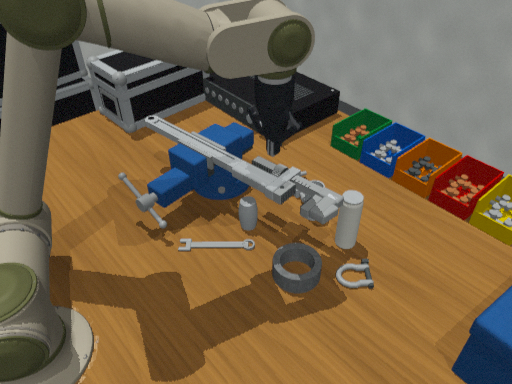

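The jaw is closed to the tube mark and the job is handed in at about 24 s. I rolled the nut toward the tommy bar with the shut fingertips in nine light strokes, with forces around 4–8 N, then lifted the hand clear.

- **Mark against the collar:** extrapolating the 10 mm scale lines puts the mark's centre at -39.73 mm, and the collar's edge shows at about -39.65 mm. That is within about 0.1–0.2 mm. About half of the 2.4 mm line is still visible outside the collar, which agrees.
- **A check that disagreed:** my direct measurement of the dark line gave -39.92 mm. It reads slightly outward because the collar hides the line's inner half, so I relied on the scale lines and the line's outer edge.
- **Surroundings:** the last side picture shows the gripper clear of the wrench, and the things visible in it stand where they were at the start. The half coupler and tube offcut are hidden in that view, and I did not check them again at the end. The arm did not go near them. The force reading was about 0 at hand-in.

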